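Latch the sample chamber drawer

TASK

Seal the small white sample chamber: push its blue drawer in until it presses firmly on the rubber gasket (push with about 10 N, never more than 16 N), swing the latch's wire bail over and hook its crossbar under the lip of the steel keeper on the drawer without forcing it, then press the red lever over past center until it lies down and the latch holds the gasket squeezed. Press the lever only as hard as it needs, let go, and leave the bottle, vial and tube rack standing where they are.

Things in the scene. Friction and masses are not known exactly. Their poses are not given: they have to be found in the camera images.
- cell: White sample chamber fixed to the bench: housing 150 x 130 mm, 60 high, with a gauge and the latch on top. Origin: at bench height, mid width, at the housing's drawer-side face; x points into the housing (the way the drawer is pushed shut), y along the width, z up. A rubber gasket stands 1.8 to 6.2 mm out of that face; how far is not measured.
- drawer_slide (a joint): Drawer opening in m along the cell's -x: 0 when its inner face is 4 mm from the housing; 0.015 to 0.035 at the start. It meets the gasket somewhere between +0.0022 and -0.0022 (not measured: feel for it) and then needs 8 N per mm more; about -0.003 once latched. About 2 N of friction; stays where left.
- gasket_holder: Frame that carries the black rubber gasket (100 x 44 mm) on the housing's drawer-side face, behind the drawer. Same origin and axes as the cell.
- drawer_front: Blue drawer front, 45 (x) x 120 (y) mm, from 5 to 60 mm above the bench; the steel keeper stands mid width on its top, which is clear beside it. Origin: on its top surface, mid width, straight under the drawer-opening side face of the keeper's post. Axes as the cell's. The outer face, to push on, is at x = -27 mm.
- keeper_foot (a point): Same point as drawer_front's origin. Keeper, 24 mm wide (y), from this point: level seat x = -25 to 0 mm; post x = 0 to 8, rising 10 mm above the seat; lip on top of it, 10 to 14 mm above the seat, overhanging to x = -5. A screw sets the keeper's height: its seat is anywhere from 10 to 15 mm above this point, which is not measured: feel for it.
- lever_pivot (a point): The lever's hinge axis (along the cell's y), on the bracket on the housing: x = 62.3, y = 0, z = 82 mm in the cell's frame.
- lever (a joint): Red lever's angle in rad: 0 = home on its stop, level, pointing along the cell's +x; 1.57 upright; starts at 1.6 to 1.9; at most 2.3 (leaning over the drawer). Friction (0.03 Nm) keeps it where left. The bail's pins are 16 mm out along it and 4 mm to its underside. With the bail hooked it starts to pull at 0.8 to 1.3, passes center near 0.33, then snaps home.
- lever_grip: The lever's red handle, 20 mm wide (y), 6 mm thick, reaching from 18 to 58 mm from the hinge axis. Origin: on the hinge axis; x along the lever to its tip, z out of the face that is pressed (up when the lever is home).
- bail: Latch bail, a U of steel wire 100 mm long: two straight arms 6 mm thick, 48 mm over their outsides, 36 between, hinged on the lever, ending in a crossbar along y. Origin: on its hinge, mid width; -x runs along the arms to the bar. Starts 55 to 85 degrees above level, on the drawer's side; a stiff hinge (0.018 Nm) keeps it where left. The arms can be pinched from outside and pass beside the keeper.
- bail_bar (a point): Middle of the bail's 7 mm thick crossbar, on its center line, 100 mm from the bail's hinge. Hooked, it lies 3.5 to 6.5 mm above the keeper's seat, under the lip, its center 3.5 mm off the post's face.
- amber_bottle: Loose amber glass bottle with white cap, 60 mm across, 120 mm tall, beside the chamber; origin under its foot. Leave alone.
- vial: Loose small glass vial with white cap, 28 mm across, 55 mm tall; origin under its foot. Leave alone.
- tube_rack: Loose wooden rack, 200 x 60 mm, with tubes up to 101 mm high, on the chamber's other side; origin under its middle. Leave alone.
Things that resemble listed ones, but are neither listed nor needed, are in the scene too. Of the things shaped like the cell, the white one is meant.

How it is judged:
By the outcome, as a careful person would: the job done as asked, in the order asked, and still so for the second after the job is handed in, with the robot touching nothing.
It also fails if it takes over 72 s, if anything falls off the work surface, if the arm or the gripper's body presses on something with over 40 N, if the wrist force passes 120 N, or if a joint passes its speed limit or range.

ROBOT

A 6-joint arm with a two-finger parallel gripper is mounted at the origin on the work surface. World frame = base frame: x ahead of the robot, y to its left, z up, the work surface at z = 0. Lengths are in mm, angles in rad, forces in N, time in s.
With the tool pointing down it reaches from about 275 to 750 mm from the base axis. Payload 10.2 kg.
Tool frame: the origin (TCP) lies at the very end of the fingers, on their centre line; the grasp point (between the pads) lies 19 mm behind it; z points along the fingers, y is the line along which they close (so a half turn about z gives the same grasp; the last joint's range is limited). The gripper opens to 85 mm and grips with 20 to 120 N. Pads are 22 mm wide; open, the fingers measure 114 mm over their backs; the gripper's body (76 mm by 85 mm) begins 54 mm behind the grasp point. The pads swing forward as they close: fully open they stand 13 mm farther back than shut.
Start: joints at [-1.367, 0.313, 1.498, -0, 1.331, -0.223], TCP at [217.317, -477.917, 231.294] pointing down, gripper open.
Joint ranges: [-2.94, 2.94], [-0.97, 2.17], [0.19, 2.56], [-1.23, 4.37], [0.02, 3.11], [-2.88, 2.88]. Speed limits (rad/s): [2.39, 2.39, 3.01, 3.14, 3.14, 3.14].

INTERFACE

Orientations are given as a unit quaternion [w, x, y, z].
In Python, from rig import ctrl, vision gives the robot as it stands. The module is installed in compiled form; this text tells all that it offers.
- The arm moves only by the tool play_rows, never from a script. Its arguments are lists of equal length, an entry for each row: "translation": the shift along the tool's x, y, z in m, a list of three; "rotation": the turn, a rotation vector about the tool's x, y, z in rad, a list of three; "gripper": the gripper's target within -1 to 1 (shut at 1, half-way at 0, fully open at -1). A call has 1 to 10 rows; each row is the pose to reach, as a shift and turn from the pose commanded when the call began, along the tool's axes at that moment; what a row does not reach only later rows make up. A row lasts 1/8 s, in which the tool goes at most 62.5 mm and 10.7 degrees, less where a joint would pass 70% of its speed; a pose out of reach is approached as far as the arm can. A call with a gripper value outside its range is refused whole. The fingers move at their own pace and stop on an object; "force" is the grip in N (left out, the last holds). Time passes only in rows, so rows that repeat a pose let the fingers close. It gives the time, the measured TCP pose, the force, the opening and the grip force at its end, in the units of the state.
- ctrl.sense(): the state, without advancing time (a new reading comes with each control period).
- vision.capture(name): name is "side" or "top"; returns a dict with "pixels" (420x560x3 uint8, red, green, blue), "vfov" (degrees; the focal length in pixels is half the picture's height over the tangent of half this angle, whatever the lens; pixels are square), "cx", "cy" (the principal point, pixels), "rvec" (rotation vector, rad) and "tvec" (3), from world to camera coordinates, as OpenCV has them. Camera axes: x right, y down, z forward; pixel columns grow to the right and rows downward; lengths in mm; the calibration is good to about 2 mm. A picture is of the moment at which its call begins. There is no depth.
- ctrl.finish_job(): hands the job in; it is judged then, once.
The state is a dict: "time_s": time; "joints": joint angles; "dq": joint speeds; "tau": joint torques, N m; "eef_pos": TCP position; "ee_rot": TCP orientation; "force": force on the tool from outside, world axes, zero at the start; "wrist_torque": the same for the moment, N m; "grip_width": opening from 0.0 (shut) to 1.0 (fully open); "grip_force": force on a finger pad.
Only numpy, scipy, OpenCV 4.12 (cv2) and the standard library are available. Lean on these libraries where they do the work, as an engineer would, in place of code of your own. Each camera call takes 0.05 s, during which the arm holds its last target. There are 200 camera calls.

## Working session

There is one attempt and no reset: what is moved stays moved. The work goes in short steps, Python scripts to look and compute and a tool call to move; the robot and the scene stay as the last step left them, time stands still between calls to the robot, and variables do not carry over. Pictures are saved under pics/ and viewed, at most 10 in all, crops included, and the job is handed in when it is done.

Besides the shell and the picture viewer there is one more tool, called after "Emit:" as a command line: name --argument value ..., lists and objects as JSON in quotes. play_rows: Moves the arm, as the interface text tells. Its arguments: {"type":"object","properties":{"translation":{"type":"array"},"rotation":{"type":"array"},"gripper":{"type":"array"},"force":{"type":"number"}},"required":["translation","rotation","gripper"]}

```bash
mkdir -p pics; cat > h.py <<'E'
import numpy as np, cv2
from rig import ctrl, vision
from scipy.spatial.transform import Rotation as R
def snap(n,f=None):
    c=vision.capture(n)
    if f: cv2.imwrite('pics/'+f,c['pixels'][:,:,::-1])
    return c
def K(c):
    h=c['pixels'].shape[0]; f=h/2/np.tan(np.radians(c['vfov'])/2)
    return np.array([[f,0,c['cx']],[0,f,c['cy']],[0,0,1.]])
def proj(c,P):
    return cv2.projectPoints(np.asarray(P,float).reshape(-1,1,3),np.array(c['rvec'],float),np.array(c['tvec'],float),K(c),None)[0].reshape(-1,2)
def ray(c,uv):
    Rm=cv2.Rodrigues(np.array(c['rvec'],float))[0]
    d=Rm.T@np.linalg.inv(K(c))@np.array([uv[0],uv[1],1.])
    o=-Rm.T@np.array(c['tvec'],float)
    return o,d/np.linalg.norm(d)
def onz(c,uv,z):
    o,d=ray(c,uv); return o+d*(z-o[2])/d[2]
def tri(c1,p1,c2,p2):
    P=[K(c)@np.hstack([cv2.Rodrigues(np.array(c['rvec'],float))[0],np.array(c['tvec'],float).reshape(3,1)]) for c in(c1,c2)]
    X=cv2.triangulatePoints(P[0],P[1],np.array(p1,float).reshape(2,1),np.array(p2,float).reshape(2,1)); return (X[:3]/X[3]).ravel()
E
python3 - <<'E'
from h import *
import pickle
a=snap('top','top0.png');b=snap('side','side0.png')
pickle.dump((a,b),open('c0.pkl','wb'))
for c in(a,b):print({k:v for k,v in c.items() if k!='pixels'},ray(c,(280,210)))
print(ctrl.sense())
E
```

```text
{'vfov': 51.107613990490954, 'cx': 275.3027125870792, 'cy': 208.2851902550496, 'rvec': array([ 2.17768037, -2.11982923,  0.11159625]), 'tvec': array([  95.66520827,  483.77950267, 1033.56417725])} (array([ 350.83303237,   86.52212573, 1086.68277475]), array([ 0.11875577,  0.01000539, -0.99287308]))
{'vfov': 48.543168867685694, 'cx': 276.7301876335101, 'cy': 211.0906773339189, 'rvec': array([ 0.37798118, -2.63796342,  1.37925119]), 'tvec': array([ 459.38100458,   68.1381396 , 1178.87586621])} (array([ 169.54241753, 1020.71419431,  731.31383383]), array([ 0.2323278 , -0.78973722, -0.56774899]))
{'time_s': 0.1, 'joints': array([-1.36738134e+00,  3.13396930e-01,  1.49835035e+00, -3.08588135e-05,
        1.33099140e+00, -2.23388914e-01]), 'dq': array([-9.23822273e-05, -1.50393455e-03, -2.41310807e-03,  3.16731571e-03,
       -8.42337637e-04, -5.65087468e-05]), 'tau': array([ 2.63318318e-03, -4.12899041e+01, -2.60144806e+01, -1.60466516e-04,
        3.07041380e-03,  1.12158457e-05]), 'eef_pos': array([ 217.2712735 , -477.68373213,  230.79487418]), 'ee_rot': array([-5.73138204e-04,  9.77315148e-01,  2.11789454e-01, -9.26242774e-06]), 'force': array([ 0.29316785, -0.6459213 , -0.33206363]), 'wrist_torque': array([-0.02523789, -0.01007816, -0.04746173]), 'grip_force': 0.0, 'grip_width': 0.9955198819780522}
```

View pics/top0.png

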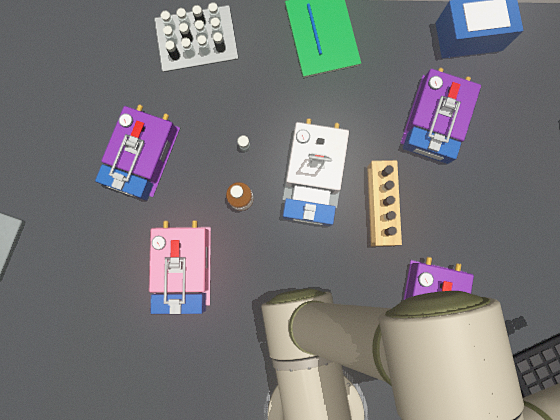

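View pics/side0.png

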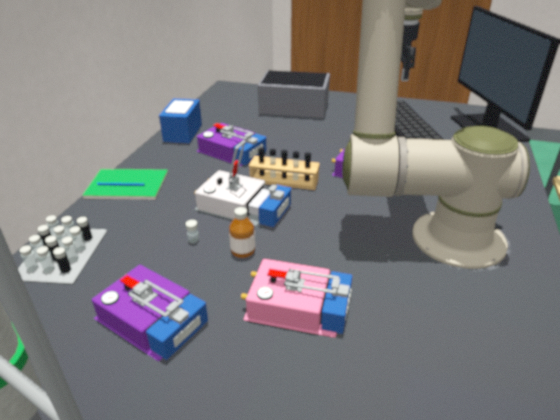

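The top view shows five look-alike chambers: white at (315,170), pink at (180,268), and purple at (138,150), (442,112) and (440,280). I choose the white one, which has its drawer open (keeper near (310,211)). In the side view it sits at (240,195). Next I'll check it in a close crop.

```bash
python3 - <<'E'
import pickle,cv2,numpy as np
a,b=pickle.load(open('c0.pkl','rb'))
f=lambda c,x,y,w,h,s:cv2.resize(c['pixels'][y:y+h,x:x+w,::-1],None,fx=s,fy=s,interpolation=cv2.INTER_CUBIC)
A=f(a,275,115,80,115,5);B=f(b,190,145,110,85,4)
im=np.zeros((575,400+440,3),np.uint8);im[:,:400]=A;im[:340,400:]=B
cv2.imwrite('pics/crop0.png',im[:,:800])
E
```

```text
(no output)
```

View pics/crop0.png

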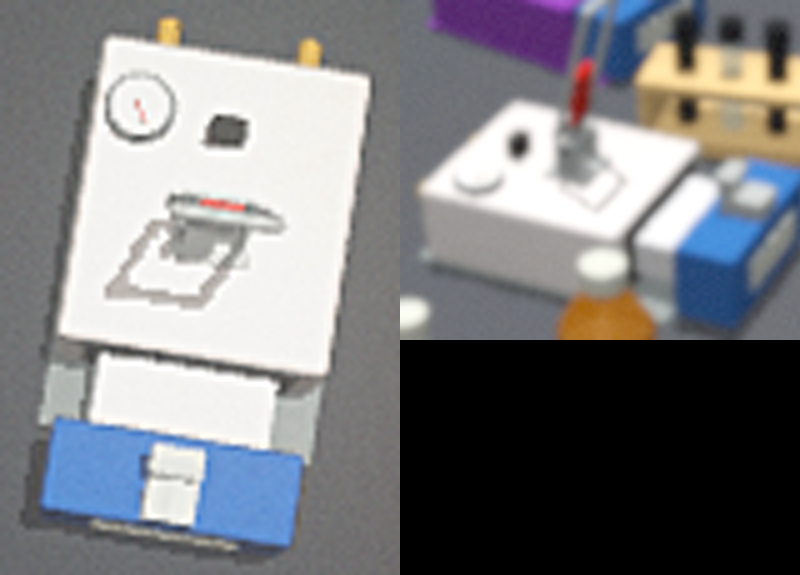

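```bash
cat > fit.py <<'E'
from h import *
import pickle
from scipy.optimize import least_squares
a,b=pickle.load(open('c0.pkl','rb'))
T=lambda u,v:(275+u/5-.4,115+v/5-.4)
S=lambda u,v:(190+(u-400)/4-.4,145+v/4-.4)
ob=[(a,T(105,38),(150,65,60),0),(a,T(370,75),(150,-65,60),0),(a,T(328,377),(0,-65,60),0),(a,T(60,335),(0,65,60),0),
(a,T(55,417),(18,60,60),1),(a,T(302,458),(18,-60,60),1),(a,T(292,548),(-27,-60,60),1),(a,T(42,510),(-27,60,60),1),
(b,S(425,197),(150,65,60),0),(b,S(518,100),(150,-65,60),0),(b,S(698,145),(0,-65,60),0),(b,S(633,234),(0,65,60),0),
(b,S(680,245),(18,60,60),1)]
# drawer frame origin in cell: inner face x = -4-d ; origin at inner face -18 (45 deep, outer -27)
def W(p,P,mov):
    x,y,yw,d=p[:4];c,s=np.cos(yw),np.sin(yw);X,Y,Z=P
    if mov:X=X-22-d
    return np.array([x+c*X-s*Y,y+s*X+c*Y,Z])
def res(p):
    r=[]
    for c,uv,P,m in ob:
        q=proj(c,W(p,P,m))[0]
        q=q+(p[4:6] if c is a else p[6:8])
        r+=list(q-uv)
    return np.array(r+list(p[4:]/1.5))
s=least_squares(res,[550,0,-.15,25,0,0,0,0],loss='soft_l1')
if __name__=='__main__':
    print(s.x.round(3));print(res(s.x).reshape(-1,2).round(1))
    np.save('pose.npy',s.x)
    c=b['pixels'][110:220,190:300,::-1];A=a['pixels'][115:195,275:355,::-1]
    im=np.hstack([cv2.resize(A,(400,400),interpolation=3),cv2.resize(c,(400,400),interpolation=3)])
    cv2.imwrite('pics/crop1.png',im)
E
python3 fit.py
```

```text
[ 5.31536e+02  1.98730e+01 -1.24000e-01  3.39190e+01 -1.34000e-01
 -3.52000e-01  3.22000e-01  2.55000e-01]
[[-0.5 -0.6]
 [ 0.1 -0.4]
 [ 0.1  0.2]
 [-0.7  0.6]
 [-0.   0.1]
 [ 1.1 -0.5]
 [ 0.5  0.3]
 [-0.3  0.3]
 [-0.2 -1.9]
 [ 0.4  0.3]
 [ 2.2 -0.6]
 [-2.6  0.9]
 [-0.3  0.4]
 [-0.1 -0.2]
 [ 0.2  0.2]]
```

View pics/crop1.png

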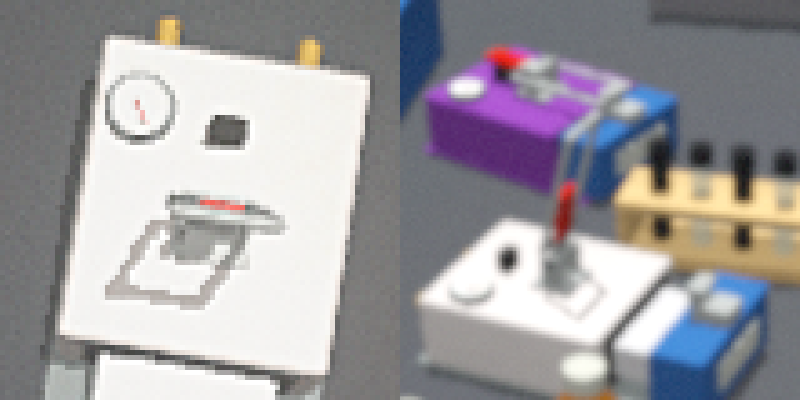

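Crop check: this is the white chamber with its drawer open and the red lever about upright. The bail is also nearly upright, with its bar at top crop (170–284, 203–222). In the side crop the lever tip is at (568,183). Next I'll solve for the lever and bail angles.

```bash
cat >> h.py <<'E'
def pin(th): return np.array([62.3+16*np.cos(th)+4*np.sin(th),82+16*np.sin(th)-4*np.cos(th)])
def cell(p,X,Y,Z):
    c,s=np.cos(p[2]),np.sin(p[2]); return np.array([p[0]+c*X-s*Y,p[1]+s*X+c*Y,Z])
def bar(p,th,be,y=0,L=100):
    q=pin(th); return cell(p,q[0]-L*np.cos(be),y,q[1]+L*np.sin(be))
E
python3 - <<'E'
from h import *;import pickle
a,b=pickle.load(open('c0.pkl','rb'));p=np.load('pose.npy')
ta=lambda q:((q-[275,115]+.4)*5).round().tolist(); sb=lambda q:((q-[190,110]+.4)*3.636+[400,0]).round().tolist()
for th in(1.6,1.75,1.9):
    t=cell(p,62.3+58*np.cos(th),0,82+58*np.sin(th)); print('lev',th,ta(proj(a,t)[0]),sb(proj(b,t)[0]))
for be in(55,62,70,78,85):
    P=[bar(p,1.75,np.radians(be),y) for y in(24,-24)]; print(be,[ta(proj(a,t)[0]) for t in P],[sb(proj(b,t)[0]) for t in P])
print([cell(p,-22-p[3]-27,0,0),p])
E
```

```text
lev 1.6 [225.0, 194.0] [562.0, 187.0]
lev 1.75 [222.0, 214.0] [573.0, 190.0]
lev 1.9 [219.0, 233.0] [583.0, 195.0]
55 [[158.0, 288.0], [271.0, 305.0]] [[612.0, 165.0], [642.0, 136.0]]
62 [[162.0, 261.0], [276.0, 277.0]] [[598.0, 155.0], [629.0, 126.0]]
70 [[167.0, 228.0], [282.0, 245.0]] [[581.0, 144.0], [612.0, 115.0]]
78 [[172.0, 195.0], [287.0, 211.0]] [[564.0, 135.0], [595.0, 107.0]]
85 [[177.0, 165.0], [292.0, 182.0]] [[548.0, 130.0], [580.0, 102.0]]
[array([449.25299047,  30.11953097,   0.        ]), array([ 5.31536199e+02,  1.98732321e+01, -1.23887064e-01,  3.39187135e+01,
       -1.34226062e-01, -3.51886283e-01,  3.22446896e-01,  2.54707320e-01])]
```

```bash
cat >> h.py <<'E'
POSE=np.load('pose.npy')
def tgt(X,Y,Z,psi=None,p=POSE):
    psi=p[2] if psi is None else psi
    y=np.array([np.cos(psi),np.sin(psi),0]);z=np.array([0,0,-1.]);x=np.cross(y,z)
    return cell(p,X,Y,Z),R.from_matrix(np.c_[x,y,z])
def cur():
    s=ctrl.sense();q=s['ee_rot'];return np.array(s['eef_pos']),R.from_quat([q[1],q[2],q[3],q[0]]),s
def incell(w,p=POSE):
    c,s=np.cos(p[2]),np.sin(p[2]);d=w[:2]-p[:2];return np.array([c*d[0]+s*d[1],-s*d[0]+c*d[1],w[2]]).round(1)
def go(*targets):
    P,Q,s=cur();print('t',round(s['time_s'],2),'cell',incell(P),'F',np.round(s['force'],1))
    for t in targets:
        W,r=tgt(*t);print(t,'tr',(Q.inv().apply(W-P)/1000).round(4).tolist(),'rot',(Q.inv()*r).as_rotvec().round(3).tolist())
E
python3 - <<'E'
from h import *;import pickle
a,b=pickle.load(open('c0.pkl','rb'))
print('bottle cap',incell(onz(a,(237,191),120)),'rack',incell(onz(a,(385,203),60)),'vial',incell(onz(a,(243,142),55)),'pink',incell(onz(a,(180,312),50)))
go((-125,0,150),(-112,0,30))
E
```

```text
bottle cap [-46.1 169.1 120. ] rack [ -13.8 -172.1   60. ] vial [ 83.8 182.6  55. ] pink [-336.   263.1   50. ]
t 0.1 cell [-250.4 -532.6  230.8] F [ 0.3 -0.6 -0.3]
(-125, 0, 150) tr [0.3855, -0.3881, 0.0813] rot [-0.001, -0.001, -1.02]
(-112, 0, 30) tr [0.3966, -0.3812, 0.2013] rot [-0.001, -0.001, -1.02]
```

Emit:
play_rows --translation '[[0.0385,-0.0388,0.0],[0.077,-0.0776,0.0],[0.1155,-0.1164,0.01],[0.154,-0.1552,0.02],[0.193,-0.194,0.03],[0.231,-0.233,0.04],[0.27,-0.272,0.05],[0.308,-0.31,0.06],[0.347,-0.349,0.07],[0.3855,-0.388,0.0813]]' --rotation '[[0,0,-0.1],[0,0,-0.2],[0,0,-0.3],[0,0,-0.4],[0,0,-0.5],[0,0,-0.6],[0,0,-0.7],[0,0,-0.8],[0,0,-0.91],[0,0,-1.02]]' --gripper '[1,1,1,1,1,1,1,1,1,1]' --force 60

```text
time_s: 1.35
eef_pos: [408.0, 36.7, 149.7]
ee_rot: [0.0, 0.748, 0.663, 0.0]
force: [1.1, -0.4, -0.6]
grip_width: -0.001
grip_force: 0.0
```

```bash
python3 -c "
from h import *
go((-125,0,150),(-112,0,30));snap('side','side1.png')"
```

```text
t 1.35 cell [-124.7    1.4  149.7] F [ 1.1 -0.4 -0.6]
(-125, 0, 150) tr [-0.0014, -0.0003, -0.0003] rot [0.0, 0.0, 0.004]
(-112, 0, 30) tr [-0.0015, 0.0126, 0.1197] rot [0.0, 0.0, 0.004]
```

Emit:
play_rows --translation '[[-0.0015,0.012,0.06],[-0.0015,0.012,0.12],[-0.0015,0.015,0.12],[-0.0015,0.021,0.12],[-0.0015,0.027,0.12],[-0.0015,0.033,0.12],[-0.0015,0.039,0.12],[-0.0015,0.045,0.12],[-0.0015,0.05,0.12],[-0.0015,0.05,0.12]]' --rotation '[[0,0,0],[0,0,0],[0,0,0],[0,0,0],[0,0,0],[0,0,0],[0,0,0],[0,0,0],[0,0,0],[0,0,0]]' --gripper '[1,1,1,1,1,1,1,1,1,1]'

```text
time_s: 2.65
eef_pos: [459.1, 26.7, 31.9]
ee_rot: [0.002, 0.75, 0.662, 0.001]
force: [0.0, -0.4, 6.3]
grip_width: 0.001
grip_force: 2.3
```

```bash
python3 -c "
from h import *
go((-70,0,30));snap('side','side1.png')"
```

```text
t 2.65 cell [-72.8  -2.2  31.9] F [ 0.  -0.4  6.3]
(-70, 0, 30) tr [0.0022, 0.0028, 0.002] rot [0.005, 0.001, -0.0]
```

```bash
python3 -c "
from h import *
a=snap('top');b=snap('side')
A=a['pixels'][110:230,270:390,::-1];B=b['pixels'][110:230,190:310,::-1]
cv2.imwrite('pics/c2.png',np.hstack([cv2.resize(A,(400,400),interpolation=3),cv2.resize(B,(400,400),interpolation=3)]))"
```

```text
(no output)
```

View pics/c2.png

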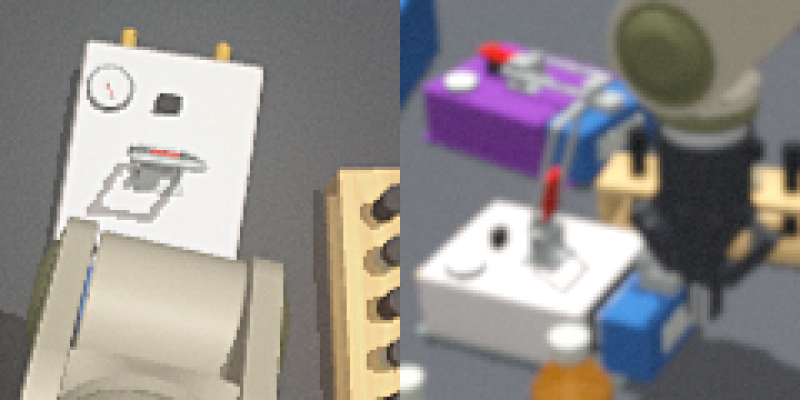

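The crop shows the gripper's linkage bulging along x and meeting the keeper before the fingertip reaches the drawer face. I'll back off and turn the tool 90° so the linkage spreads sideways.

```bash
sed -i 's/psi=p\[2\] if psi is None/psi=p[2]-np.pi\/2 if psi is None/' h.py; python3 -c "
from h import *
go((-108,0,34),(-95,0,34),(-70,0,34))"
```

```text
t 2.8 cell [-73.   -2.2  31.9] F [ 0.3 -0.3  4.1]
(-108, 0, 34) tr [0.0022, -0.035, -0.0023] rot [0.004, -0.003, 1.571]
(-95, 0, 34) tr [0.0022, -0.022, -0.0023] rot [0.004, -0.003, 1.571]
(-70, 0, 34) tr [0.0022, 0.003, -0.0021] rot [0.004, -0.003, 1.571]
```

Emit:
play_rows --translation '[[0,-0.035,-0.003],[0,-0.042,-0.003],[0,-0.042,-0.003],[0,-0.042,-0.003],[0,-0.042,-0.003],[0,-0.042,-0.003],[0,-0.042,-0.003],[0,-0.042,-0.003],[0,-0.042,-0.003],[0,-0.042,-0.003]]' --rotation '[[0,0,0],[0,0,0.17],[0,0,0.35],[0,0,0.52],[0,0,0.7],[0,0,0.87],[0,0,1.05],[0,0,1.22],[0,0,1.4],[0,0,1.57]]' --gripper '[1,1,1,1,1,1,1,1,1,1]'

```text
time_s: 4.05
eef_pos: [416.3, 32.2, 34.1]
ee_rot: [0.0, 0.998, -0.064, 0.001]
force: [0.6, 1.0, -0.7]
grip_width: 0.0
grip_force: 0.0
```

```bash
python3 - <<'E'
from h import *
go((-70,0,34),(-95,0,34))
a=snap('top');b=snap('side')
A=a['pixels'][110:250,260:400,::-1];B=b['pixels'][110:230,190:310,::-1]
cv2.imwrite('pics/c3.png',np.hstack([cv2.resize(A,(400,400),interpolation=3),cv2.resize(B,(400,400),interpolation=3)]))
E
```

```text
t 4.05 cell [-115.9   -2.    34.1] F [ 0.6  1.  -0.7]
(-70, 0, 34) tr [0.0459, -0.0022, 0.0002] rot [0.0, -0.002, -0.005]
(-95, 0, 34) tr [0.0209, -0.0021, 0.0002] rot [0.0, -0.002, -0.005]
```

View pics/c3.png

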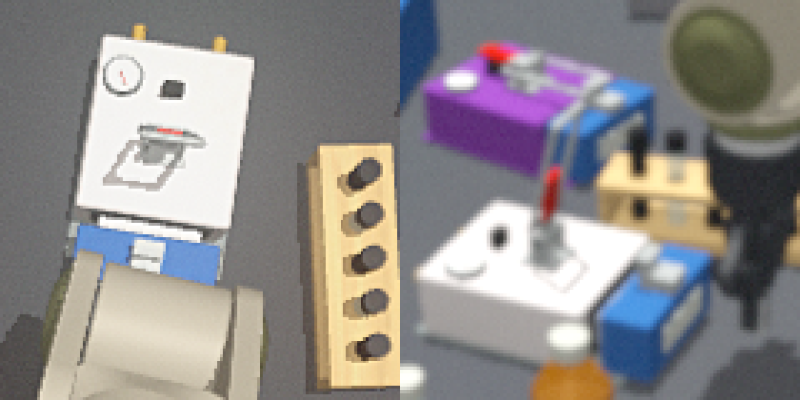

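The drawer is now about 12 mm open and the fingertip is clear in front of its face. Now the push.

Emit:
play_rows --translation '[[0.015,-0.002,0],[0.03,-0.002,0],[0.038,-0.002,0],[0.043,-0.002,0],[0.046,-0.002,0],[0.049,-0.002,0],[0.051,-0.002,0],[0.051,-0.002,0]]' --rotation '[[0,0,0],[0,0,0],[0,0,0],[0,0,0],[0,0,0],[0,0,0],[0,0,0],[0,0,0]]' --gripper '[1,1,1,1,1,1,1,1]'

```text
time_s: 5.15
eef_pos: [466.2, 28.1, 33.0]
ee_rot: [-0.0, 0.998, -0.062, -0.0]
force: [1.1, -0.4, 0.0]
grip_width: -0.002
grip_force: 0.0
```

```bash
python3 -c "
from h import *
go((-60,0,34))"
```

```text
t 5.15 cell [-65.9   0.1  33. ] F [ 1.1 -0.4  0. ]
(-60, 0, 34) tr [0.0059, 0.0001, -0.001] rot [-0.0, 0.0, 0.001]
```

Emit:
play_rows --translation '[[0.001,0,0],[0.002,0,0],[0.003,0,0]]' --rotation '[[0,0,0],[0,0,0],[0,0,0]]' --gripper '[1,1,1]'

```text
time_s: 5.52
eef_pos: [469.1, 27.7, 32.9]
ee_rot: [-0.0, 0.998, -0.062, -0.0]
force: [-0.9, -0.3, 0.8]
grip_width: 0.001
grip_force: 1.0
```

Emit:
play_rows --translation '[[0.001,0,0],[0.002,0,0]]' --rotation '[[0,0,0],[0,0,0]]' --gripper '[1,1]'

```text
time_s: 5.78
eef_pos: [471.2, 27.5, 33.0]
ee_rot: [0.0, 0.998, -0.062, -0.0]
force: [-2.2, -0.1, -0.4]
grip_width: 0.0
grip_force: 1.0
```

Emit:
play_rows --translation '[[0.0005,0,0],[0.001,0,0],[0.001,0,0]]' --rotation '[[0,0,0],[0,0,0],[0,0,0]]' --gripper '[1,1,1]'

```text
time_s: 6.15
eef_pos: [472.2, 27.3, 33.0]
ee_rot: [0.0, 0.998, -0.062, 0.0]
force: [-2.3, -0.4, -0.5]
grip_width: 0.002
grip_force: 0.7
```

Emit:
play_rows --translation '[[0.0005,0,0],[0.001,0,0],[0.001,0,0]]' --rotation '[[0,0,0],[0,0,0],[0,0,0]]' --gripper '[1,1,1]'

```text
time_s: 6.52
eef_pos: [473.2, 27.2, 33.0]
ee_rot: [-0.0, 0.998, -0.062, 0.0]
force: [-1.4, -1.1, -0.0]
grip_width: 0.001
grip_force: 0.8
```

Emit:
play_rows --translation '[[0.0005,0,0],[0.001,0,0],[0.001,0,0]]' --rotation '[[0,0,0],[0,0,0],[0,0,0]]' --gripper '[1,1,1]'

```text
time_s: 6.9
eef_pos: [474.2, 27.1, 33.0]
ee_rot: [0.0, 0.998, -0.062, 0.0]
force: [-1.7, -1.2, -0.4]
grip_width: 0.006
grip_force: 0.8
```

Emit:
play_rows --translation '[[0.0005,0,0],[0.0005,0,0]]' --rotation '[[0,0,0],[0,0,0]]' --gripper '[1,1]'

```text
time_s: 7.15
eef_pos: [474.7, 27.1, 33.0]
ee_rot: [-0.0, 0.998, -0.062, 0.0]
force: [-1.6, -0.7, -0.6]
grip_width: -0.0
grip_force: 0.8
```

Emit:
play_rows --translation '[[0.0005,0,0],[0.0005,0,0]]' --rotation '[[0,0,0],[0,0,0]]' --gripper '[1,1]'

```text
time_s: 7.4
eef_pos: [475.2, 27.0, 33.0]
ee_rot: [-0.0, 0.998, -0.062, 0.0]
force: [-1.1, -0.0, -2.1]
grip_width: -0.001
grip_force: 0.8
```

Emit:
play_rows --translation '[[0.0005,0,0],[0.001,0,0],[0.001,0,0]]' --rotation '[[0,0,0],[0,0,0],[0,0,0]]' --gripper '[1,1,1]'

```text
time_s: 7.78
eef_pos: [476.2, 26.9, 33.0]
ee_rot: [0.0, 0.998, -0.062, 0.0]
force: [-1.6, -1.0, -0.5]
grip_width: 0.0
grip_force: 0.8
```

Emit:
play_rows --translation '[[0.0005,0,0],[0.0005,0,0]]' --rotation '[[0,0,0],[0,0,0]]' --gripper '[1,1]'

```text
time_s: 8.02
eef_pos: [476.7, 26.8, 33.0]
ee_rot: [-0.0, 0.998, -0.062, 0.0]
force: [-2.5, -1.5, 0.0]
grip_width: 0.001
grip_force: 0.8
```

Emit:
play_rows --translation '[[0.0005,0,0],[0.0005,0,0]]' --rotation '[[0,0,0],[0,0,0]]' --gripper '[1,1]'

```text
time_s: 8.28
eef_pos: [477.1, 26.8, 33.0]
ee_rot: [-0.0, 0.998, -0.062, -0.0]
force: [-3.2, -0.9, 0.5]
grip_width: -0.0
grip_force: 1.3
```

Emit:
play_rows --translation '[[0.0005,0,0],[0.0005,0,0]]' --rotation '[[0,0,0],[0,0,0]]' --gripper '[1,1]'

```text
time_s: 8.52
eef_pos: [477.4, 26.7, 33.0]
ee_rot: [-0.0, 0.998, -0.062, -0.0]
force: [-4.4, -0.3, 2.2]
grip_width: -0.001
grip_force: 2.4
```

Emit:
play_rows --translation '[[0.0005,0,0],[0.0005,0,0]]' --rotation '[[0,0,0],[0,0,0]]' --gripper '[1,1]'

```text
time_s: 8.78
eef_pos: [477.6, 26.7, 33.0]
ee_rot: [-0.0, 0.998, -0.062, -0.001]
force: [-5.6, -1.2, 3.0]
grip_width: -0.002
grip_force: 3.1
```

Emit:
play_rows --translation '[[0.0005,0,0],[0.001,0,0],[0.001,0,0]]' --rotation '[[0,0,0],[0,0,0],[0,0,0]]' --gripper '[1,1,1]'

```text
time_s: 9.15
eef_pos: [478.0, 26.6, 33.0]
ee_rot: [-0.0, 0.998, -0.061, -0.001]
force: [-9.6, -2.0, 6.5]
grip_width: 0.002
grip_force: 4.7
```

Emit:
play_rows --translation '[[0.0005,0,0],[0.0005,0,0]]' --rotation '[[0,0,0],[0,0,0]]' --gripper '[1,1]'

```text
time_s: 9.4
eef_pos: [478.2, 26.6, 32.9]
ee_rot: [-0.0, 0.998, -0.061, -0.002]
force: [-12.2, -1.5, 7.4]
grip_width: -0.002
grip_force: 5.5
```

Emit:
play_rows --translation '[[-0.015,0,0],[-0.04,0,0],[-0.04,0,-0.06],[-0.04,0,-0.12],[-0.04,0,-0.18],[-0.03,0,-0.2],[-0.02,0,-0.2]]' --rotation '[[0,0,0],[0,0,0],[0,0,0],[0,0,0],[0,0,0],[0,0,0],[0,0,0]]' --gripper '[1,1,1,1,1,1,1]'

```text
time_s: 10.28
eef_pos: [461.1, 28.8, 234.4]
ee_rot: [0.0, 0.998, -0.062, 0.002]
force: [0.4, -0.7, -0.0]
grip_width: 0.004
grip_force: 0.0
```

```bash
python3 - <<'E'
from h import *
import pickle
go((70,0,230),(70,0,187))
a=snap('top');b=snap('side');pickle.dump((a,b),open('c1.pkl','wb'))
A=a['pixels'][110:250,260:400,::-1];B=b['pixels'][100:220,190:310,::-1]
cv2.imwrite('pics/c4.png',np.hstack([cv2.resize(A,(400,400),interpolation=3),cv2.resize(B,(400,400),interpolation=3)]))
E
```

```text
t 10.28 cell [-7.100e+01  2.000e-01  2.344e+02] F [ 0.4 -0.7 -0. ]
(70, 0, 230) tr [0.1409, 0.0003, 0.005] rot [0.0, -0.005, 0.001]
(70, 0, 187) tr [0.1407, 0.0003, 0.048] rot [0.0, -0.005, 0.001]
```

View pics/c4.png

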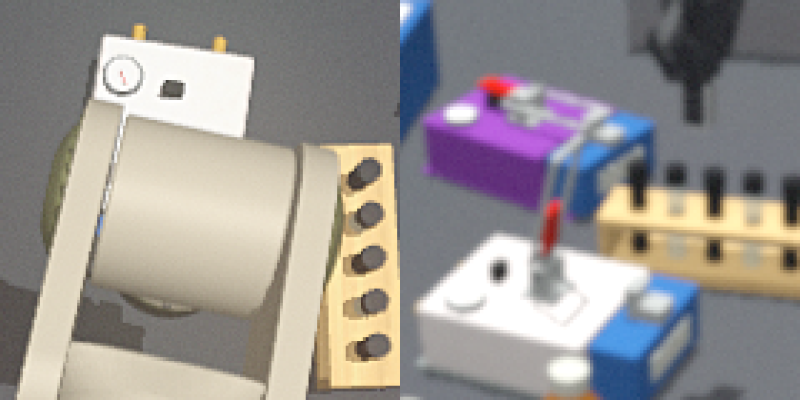

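The drawer is now against the housing and the bail still stands up. The fingertip is at side crop (695,122), so I'll use it to check the side camera against the known TCP.

```bash
python3 - <<'E'
from h import *
import pickle
a,b=pickle.load(open('c1.pkl','rb'))
P,Q,s=cur();sb=lambda q:((q-[190,100]+.35)*3.333+[400,0]).round().tolist()
print('tcp',sb(proj(b,P)[0]))
p=POSE
for d in(0,):
  for n,X,Y,Z in[('hfarL',150,65,60),('hfarR',150,-65,60),('hR',0,-65,60),('hL',0,65,60),('hLbot',150,65,0),('dL',-4,60,60),('dLo',-49,60,60),('dRo',-49,-60,60),('dLobot',-49,60,5),('kp',-47,0,72)]:
    print(n,sb(proj(b,cell(p,X,Y,Z))[0]))
print('lev',sb(proj(b,cell(p,62.3+58*np.cos(1.68),0,140))[0]))
E
```

```text
tcp [701.0, 127.0]
hfarL [419.0, 307.0]
hfarR [498.0, 233.0]
hR [654.0, 268.0]
hL [584.0, 347.0]
hLbot [427.0, 368.0]
dL [592.0, 345.0]
dLo [644.0, 357.0]
dRo [706.0, 282.0]
dLobot [646.0, 415.0]
kp [673.0, 305.0]
lev [554.0, 206.0]
```

```bash
python3 - <<'E'
import numpy as np
p=np.load('pose.npy');p[0]+=3*np.cos(p[2]);p[1]+=3*np.sin(p[2]);np.save('pose.npy',p)
E
python3 - <<'E'
from h import *
go((72,0,232),(72,0,187))
E
```

```text
t 10.38 cell [-7.480e+01  1.000e-01  2.318e+02] F [ 0.6  0.3 -0.4]
(72, 0, 232) tr [0.1468, 0.0001, -0.0003] rot [-0.0, 0.001, 0.001]
(72, 0, 187) tr [0.1468, 0.0001, 0.0447] rot [-0.0, 0.001, 0.001]
```

Emit:
play_rows --translation '[[0.04,0,0.0],[0.08,0,0.002],[0.12,0,0.002],[0.146,0,0.002],[0.146,0,0.03],[0.146,0,0.047],[0.146,0,0.047]]' --rotation '[[0,0,0],[0,0,0],[0,0,0],[0,0,0],[0,0,0],[0,0,0],[0,0,0]]' --gripper '[1,1,1,1,1,1,1]'

```text
time_s: 11.25
eef_pos: [603.7, 11.1, 183.3]
ee_rot: [-0.0, 0.998, -0.062, -0.003]
force: [0.6, 0.2, 1.0]
grip_width: -0.0
grip_force: 0.0
```

```bash
python3 - <<'E'
from h import *
go(*[(x,0,z) for x,z in[(55,187),(36.7,181),(21.6,174),(8,166),(-3,160),(-14,152),(-22,139)]])
E
```

```text
t 11.25 cell [ 69.7   0.2 183.3] F [0.6 0.2 1. ]
(55, 0, 187) tr [-0.0147, 0.0002, -0.0037] rot [-0.0, 0.005, 0.001]
(36.7, 0, 181) tr [-0.033, 0.0002, 0.0024] rot [-0.0, 0.005, 0.001]
(21.6, 0, 174) tr [-0.048, 0.0002, 0.0095] rot [-0.0, 0.005, 0.001]
(8, 0, 166) tr [-0.0616, 0.0002, 0.0176] rot [-0.0, 0.005, 0.001]
(-3, 0, 160) tr [-0.0725, 0.0002, 0.0236] rot [-0.0, 0.005, 0.001]
(-14, 0, 152) tr [-0.0835, 0.0002, 0.0317] rot [-0.0, 0.005, 0.001]
(-22, 0, 139) tr [-0.0914, 0.0002, 0.0447] rot [-0.0, 0.005, 0.001]
```

Emit:
play_rows --translation '[[-0.014,0,-0.003],[-0.024,0,0.0],[-0.033,0,0.002],[-0.048,0,0.0095],[-0.0615,0,0.0175],[-0.0725,0,0.0235],[-0.0835,0,0.0315],[-0.088,0,0.038],[-0.0915,0,0.0445],[-0.0915,0,0.0445]]' --rotation '[[0,0,0],[0,0,0],[0,0,0],[0,0,0],[0,0,0],[0,0,0],[0,0,0],[0,0,0],[0,0,0],[0,0,0]]' --gripper '[1,1,1,1,1,1,1,1,1,1]'

```text
time_s: 12.5
eef_pos: [513.7, 22.2, 141.1]
ee_rot: [-0.0, 0.998, -0.062, -0.0]
force: [0.7, 0.6, 0.1]
grip_width: -0.004
grip_force: 0.0
```

```bash
python3 - <<'E'
from h import *
import pickle
go((-22,0,139))
a=snap('top');b=snap('side');pickle.dump((a,b),open('c2.pkl','wb'))
A=a['pixels'][110:250,260:400,::-1];B=b['pixels'][100:220,190:310,::-1]
cv2.imwrite('pics/c5.png',cv2.resize(B,(800,600)[:1]+(600,),interpolation=3) if 0 else cv2.resize(b['pixels'][110:215,190:330,::-1],(800,600),interpolation=3))
E
```

```text
t 12.5 cell [-2.100e+01  1.000e-01  1.411e+02] F [0.7 0.6 0.1]
(-22, 0, 139) tr [-0.001, 0.0001, 0.0021] rot [-0.0, 0.001, 0.001]
```

View pics/c5.png

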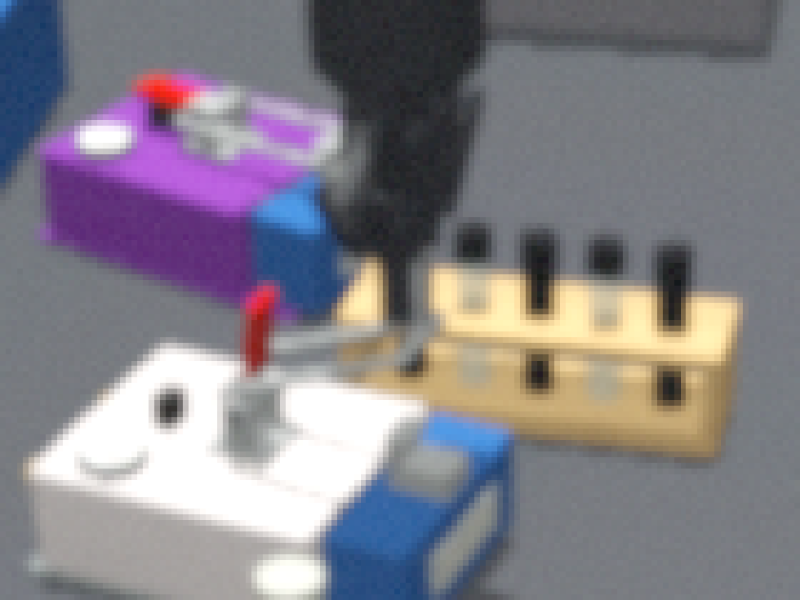

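The side crop shows the bail swung down to about 22° above level, with its bar at (400–435, 320–360) under the finger. The lever is still upright. Next I'll lean the lever a bit further over the drawer so the bar clears the lip.

Emit:
play_rows --translation '[[0.0,0,-0.034],[0.05,0,-0.036],[0.1,0,-0.036],[0.117,0,-0.03],[0.117,0,0.021],[0.117,0,0.021],[0.1,0,0.021],[0.09,0,0.021],[0.08,0,0.021],[0.08,0,0.021]]' --rotation '[[0,0,0],[0,0,0],[0,0,0],[0,0,0],[0,0,0],[0,0,0],[0,0,0],[0,0,0],[0,0,0],[0,0,0]]' --gripper '[1,1,1,1,1,1,1,1,1,1]'

```text
time_s: 13.85
eef_pos: [593.1, 12.4, 121.3]
ee_rot: [0.0, 0.998, -0.062, 0.0]
force: [0.1, 0.2, -0.4]
grip_width: 0.002
grip_force: 0.0
```

```bash
python3 - <<'E'
from h import *
import pickle
go((80,0,130),(80,0,170),(-43,0,170),(-43,0,110))
b=snap('side');pickle.dump(b,open('c3.pkl','wb'))
m=b['pixels'][110:200,190:330].astype(int);red=(m[...,0]>150)&(m[...,1]<70)&(m[...,2]<80)
red[:,:]&=True
ys,xs=np.nonzero(red);k=ys>30;print(sorted(set(zip((ys[k]+110).tolist(),(xs[k]+190).tolist())))[:60])
p=POSE
for th in(1.68,1.9,2.05,2.2):print(th,[proj(b,cell(p,62.3+r*np.cos(th),0,82+r*np.sin(th)))[0].round(1).tolist() for r in(18,58)])
E
```

```text
t 13.85 cell [ 59.    0.2 121.3] F [ 0.1  0.2 -0.4]
(80, 0, 130) tr [0.021, 0.0002, -0.0087] rot [0.0, -0.001, 0.001]
(80, 0, 170) tr [0.021, 0.0002, -0.0487] rot [0.0, -0.001, 0.001]
(-43, 0, 170) tr [-0.102, 0.0001, -0.0488] rot [0.0, -0.001, 0.001]
(-43, 0, 110) tr [-0.102, 0.0001, 0.0112] rot [0.0, -0.001, 0.001]
[(164, 240), (164, 241), (165, 239), (165, 240), (165, 241), (166, 238), (166, 239), (166, 240), (167, 239)]
1.68 [[234.2, 174.0], [234.7, 161.2]]
1.9 [[235.5, 174.5], [239.0, 163.0]]
2.05 [[236.3, 175.1], [241.7, 164.8]]
2.2 [[237.1, 175.7], [244.3, 166.8]]
```

The lever now leans to about 2.05 rad. Next I'll press the bar down.

Emit:
play_rows --translation '[[0.02,0,-0.005],[0.02,0,-0.049],[-0.03,0,-0.049],[-0.085,0,-0.049],[-0.103,0,-0.04],[-0.103,0,0.01],[-0.103,0,0.018],[-0.103,0,0.026],[-0.103,0,0.032],[-0.103,0,0.034]]' --rotation '[[0,0,0],[0,0,0],[0,0,0],[0,0,0],[0,0,0],[0,0,0],[0,0,0],[0,0,0],[0,0,0],[0,0,0]]' --gripper '[1,1,1,1,1,1,1,1,1,1]'

```text
time_s: 15.15
eef_pos: [491.4, 25.0, 86.8]
ee_rot: [0.0, 0.998, -0.062, 0.0]
force: [0.7, 0.5, -0.0]
grip_width: -0.001
grip_force: 0.0
```

Emit:
play_rows --translation '[[0,0,0.001],[0,0,0.002]]' --rotation '[[0,0,0],[0,0,0]]' --gripper '[1,1]'

```text
time_s: 15.4
eef_pos: [491.2, 25.0, 84.8]
ee_rot: [0.0, 0.998, -0.062, 0.0]
force: [0.8, -0.3, -0.5]
grip_width: -0.003
grip_force: 0.0
```

Emit:
play_rows --translation '[[0,0,0.001],[0,0,0.002]]' --rotation '[[0,0,0],[0,0,0]]' --gripper '[1,1]'

```text
time_s: 15.65
eef_pos: [491.1, 25.0, 82.5]
ee_rot: [-0.0, 0.998, -0.062, 0.0]
force: [0.4, -0.5, 0.3]
grip_width: -0.001
grip_force: 0.0
```

Emit:
play_rows --translation '[[0,0,0.0005],[0,0,0.001],[0,0,0.001]]' --rotation '[[0,0,0],[0,0,0],[0,0,0]]' --gripper '[1,1,1]'

```text
time_s: 16.02
eef_pos: [491.0, 25.0, 81.5]
ee_rot: [-0.0, 0.998, -0.062, -0.0]
force: [0.2, -0.5, 0.4]
grip_width: -0.002
grip_force: 0.0
```

Emit:
play_rows --translation '[[0,0,0.0005],[0,0,0.001],[0,0,0.001]]' --rotation '[[0,0,0],[0,0,0],[0,0,0]]' --gripper '[1,1,1]'

```text
time_s: 16.4
eef_pos: [491.0, 25.0, 80.5]
ee_rot: [-0.0, 0.998, -0.062, -0.0]
force: [0.1, 0.0, -0.7]
grip_width: 0.005
grip_force: 0.0
```

Emit:
play_rows --translation '[[0,0,0.0005],[0,0,0.001],[0,0,0.001]]' --rotation '[[0,0,0],[0,0,0],[0,0,0]]' --gripper '[1,1,1]'

```text
time_s: 16.77
eef_pos: [491.2, 25.0, 80.0]
ee_rot: [0.0, 0.998, -0.062, 0.0]
force: [-1.6, 0.2, 6.4]
grip_width: -0.001
grip_force: 3.0
```

The bar is on the seat (TCP 80.3, so the seat is about 73.3 mm high). Now I'll go behind the bar and draw it under the lip.

```bash
python3 - <<'E'
from h import *
go((-44,0,92),(-66,0,92),(-66,0,76),(-54,0,76),(-46,0,76))
E
```

```text
t 16.77 cell [-43.7   0.1  80. ] F [-1.6  0.2  6.4]
(-44, 0, 92) tr [-0.0003, 0.0001, -0.012] rot [0.0, -0.0, 0.001]
(-66, 0, 92) tr [-0.0223, 0.0001, -0.012] rot [0.0, -0.0, 0.001]
(-66, 0, 76) tr [-0.0223, 0.0001, 0.004] rot [0.0, -0.0, 0.001]
(-54, 0, 76) tr [-0.0103, 0.0001, 0.004] rot [0.0, -0.0, 0.001]
(-46, 0, 76) tr [-0.0023, 0.0001, 0.004] rot [0.0, -0.0, 0.001]
```

Emit:
play_rows --translation '[[0,0,-0.012],[-0.01,0,-0.014],[-0.022,0,-0.014],[-0.022,0,0.0],[-0.022,0,0.004],[-0.022,0,0.004],[-0.015,0,0.004],[-0.01,0,0.004],[-0.007,0,0.004],[-0.005,0,0.004]]' --rotation '[[0,0,0],[0,0,0],[0,0,0],[0,0,0],[0,0,0],[0,0,0],[0,0,0],[0,0,0],[0,0,0],[0,0,0]]' --gripper '[1,1,1,1,1,1,1,1,1,1]'

```text
time_s: 18.02
eef_pos: [485.4, 25.8, 75.3]
ee_rot: [-0.0, 0.998, -0.061, -0.001]
force: [-4.7, -0.7, 2.9]
grip_width: 0.003
grip_force: 3.0
```

Emit:
play_rows --translation '[[0.001,0,0],[0.002,0,0]]' --rotation '[[0,0,0],[0,0,0]]' --gripper '[1,1]'

```text
time_s: 18.27
eef_pos: [487.8, 25.5, 75.4]
ee_rot: [-0.0, 0.998, -0.062, -0.0]
force: [-5.1, 1.4, 2.0]
grip_width: 0.001
grip_force: 2.3
```

```bash
cat > lev.py <<'E'
from h import *
go()
b=snap('side');m=b['pixels'].astype(int)
g=(m[...,0]>140)&(m[...,1]<80)&(m[...,2]<90);g[:155]=0;g[185:]=0;g[:,:215]=0;g[:,260:]=0
ys,xs=np.nonzero(g);print(len(ys),ys.min(),xs[ys==ys.min()].mean(),ys.max(),xs[ys==ys.max()].mean(),'mean',xs.mean(),ys.mean())
for th in(.8,1.0,1.2,1.4,1.6,1.8,2.0):print(th,(proj(b,[cell(POSE,62.3+r*np.cos(th),0,82+r*np.sin(th)) for r in(38,58)])-[1.5,1]).round(1).tolist())
E
python3 lev.py
```

```text
t 18.27 cell [-47.1   0.1  75.4] F [-5.1  1.4  2. ]
20 161 237.0 174 234.0 mean 235.3 165.65
0.8 [[223.2, 167.9], [218.2, 162.3]]
1.0 [[225.0, 166.8], [221.0, 160.5]]
1.2 [[227.1, 166.2], [224.2, 159.5]]
1.4 [[229.5, 166.0], [227.8, 159.3]]
1.6 [[231.9, 166.4], [231.7, 159.8]]
1.8 [[234.5, 167.2], [235.6, 161.1]]
2.0 [[236.9, 168.6], [239.3, 163.1]]
```

Emit:
play_rows --translation '[[0.001,0,0],[0.002,0,0],[0.003,0,0],[0.004,0,0]]' --rotation '[[0,0,0],[0,0,0],[0,0,0],[0,0,0]]' --gripper '[1,1,1,1]'

```text
time_s: 18.82
eef_pos: [492.1, 24.9, 75.5]
ee_rot: [0.0, 0.998, -0.062, -0.0]
force: [-4.3, -0.6, 0.8]
grip_width: -0.0
grip_force: 2.1
```

Emit:
play_rows --translation '[[0.001,0,0],[0.002,0,0],[0.003,0,0]]' --rotation '[[0,0,0],[0,0,0],[0,0,0]]' --gripper '[1,1,1]'

```text
time_s: 19.2
eef_pos: [495.0, 24.5, 75.5]
ee_rot: [-0.0, 0.998, -0.062, -0.0]
force: [-4.7, -0.2, 0.6]
grip_width: 0.003
grip_force: 2.4
```

```bash
python3 lev.py|head -2
```

```text
t 19.2 cell [-39.8   0.1  75.5] F [-4.7 -0.2  0.6]
68 160 228.5 173 230.5 mean 228.73529411764707 166.1764705882353
```

Emit:
play_rows --translation '[[0.001,0,0],[0.001,0,0]]' --rotation '[[0,0,0],[0,0,0]]' --gripper '[1,1]'

```text
time_s: 19.5
eef_pos: [496.1, 24.4, 75.5]
ee_rot: [0.0, 0.998, -0.062, 0.0]
force: [-4.5, 0.3, 2.0]
grip_width: 0.001
grip_force: 2.2
```

Emit:
play_rows --translation '[[0.001,0,0],[0.001,0,0]]' --rotation '[[0,0,0],[0,0,0]]' --gripper '[1,1]'

```text
time_s: 19.75
eef_pos: [497.0, 24.3, 75.5]
ee_rot: [0.0, 0.998, -0.062, -0.0]
force: [-6.1, -0.1, 1.8]
grip_width: 0.004
grip_force: 2.5
```

```bash
python3 lev.py|head -2
```

```text
t 19.75 cell [-37.8   0.1  75.5] F [-6.1 -0.1  1.8]
67 161 225.0 173 229.0 mean 226.52238805970148 166.40298507462686
```

Emit:
play_rows --translation '[[0.0007,0,0],[0.0007,0,0]]' --rotation '[[0,0,0],[0,0,0]]' --gripper '[1,1]'

```text
time_s: 20.05
eef_pos: [497.6, 24.2, 75.5]
ee_rot: [0.0, 0.998, -0.062, -0.0]
force: [-6.0, -0.6, 1.7]
grip_width: -0.001
grip_force: 3.0
```

```bash
python3 - <<'E'
from h import *
import pickle
go((-60,0,90),(0,0,160),(0,0,125),(30,0,125))
b=snap('side');pickle.dump(b,open('c4.pkl','wb'))
cv2.imwrite('pics/c6.png',cv2.resize(b['pixels'][130:205,200:300,::-1],(800,600),interpolation=3))
E
```

```text
t 20.05 cell [-37.2   0.1  75.5] F [-6.  -0.6  1.7]
(-60, 0, 90) tr [-0.0228, 0.0001, -0.0145] rot [0.0, 0.0, 0.001]
(0, 0, 160) tr [0.0372, 0.0001, -0.0845] rot [0.0, 0.0, 0.001]
(0, 0, 125) tr [0.0372, 0.0001, -0.0495] rot [0.0, 0.0, 0.001]
(30, 0, 125) tr [0.0672, 0.0002, -0.0495] rot [0.0, 0.0, 0.001]
```

View pics/c6.png

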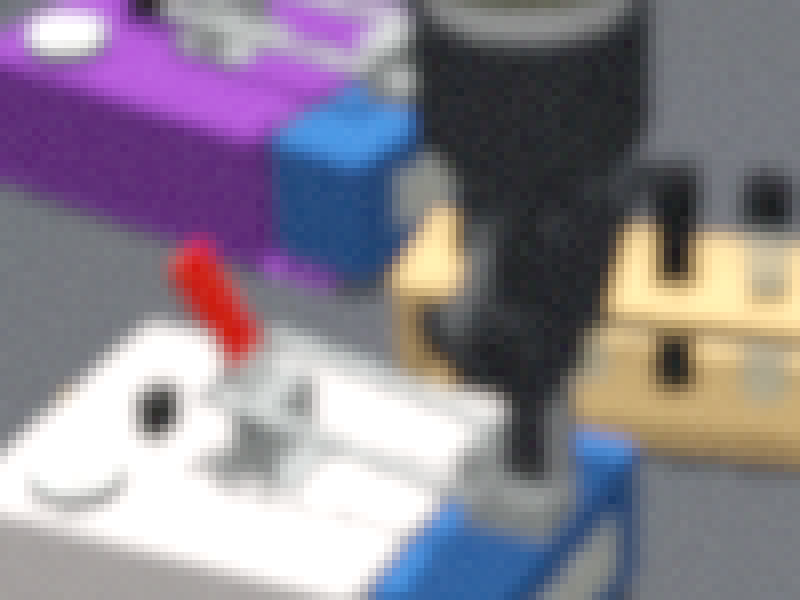

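The crop shows the bail lying level with its bar at the keeper, under the lip, and the lever drawn up to about 1.1 rad. I'll retreat and move to the lever's pressing face.

Emit:
play_rows --translation '[[-0.006,0,0],[-0.014,0,0],[-0.014,0,-0.05],[0.02,0,-0.085],[0.07,0,-0.085],[0.08,0,-0.085],[0.08,0,-0.058],[0.082,0,-0.054],[0.082,0,-0.054]]' --rotation '[[0,0,0],[0,0,0],[0,0,0],[0,0,0],[0,0,0],[0,0,0],[0,0,0],[0,0,0],[0,0,0]]' --gripper '[1,1,1,1,1,1,1,1,1]'

```text
time_s: 21.22
eef_pos: [578.9, 14.2, 129.9]
ee_rot: [-0.0, 0.998, -0.062, 0.0]
force: [0.1, -0.3, -0.1]
grip_width: -0.004
grip_force: 0.0
```

```bash
python3 lev.py; python3 - <<'E'
from h import *
go((72.2,0,129.7),(81.3,0,124.6),(89.2,0,117.8),(95.5,0,109.6),(99.1,0,102.6),(101.7,0,95.3),(103.3,0,85))
E
```

```text
t 21.23 cell [ 44.7   0.2 129.9] F [ 0.1 -0.3 -0.1]
64 161 224.0 173 229.0 mean 226.140625 166.671875
0.8 [[223.2, 167.9], [218.2, 162.3]]
1.0 [[225.0, 166.8], [221.0, 160.5]]
1.2 [[227.1, 166.2], [224.2, 159.5]]
1.4 [[229.5, 166.0], [227.8, 159.3]]
1.6 [[231.9, 166.4], [231.7, 159.8]]
1.8 [[234.5, 167.2], [235.6, 161.1]]
2.0 [[236.9, 168.6], [239.3, 163.1]]
t 21.27 cell [ 45.    0.2 130.4] F [0.9 0.7 0.3]
(72.2, 0, 129.7) tr [0.0272, 0.0002, 0.0007] rot [0.0, -0.001, 0.001]
(81.3, 0, 124.6) tr [0.0363, 0.0002, 0.0058] rot [0.0, -0.001, 0.001]
(89.2, 0, 117.8) tr [0.0442, 0.0002, 0.0126] rot [0.0, -0.001, 0.001]
(95.5, 0, 109.6) tr [0.0505, 0.0002, 0.0208] rot [0.0, -0.001, 0.001]
(99.1, 0, 102.6) tr [0.0541, 0.0002, 0.0278] rot [0.0, -0.001, 0.001]
(101.7, 0, 95.3) tr [0.0567, 0.0002, 0.0351] rot [0.0, -0.001, 0.001]
(103.3, 0, 85) tr [0.0583, 0.0002, 0.0454] rot [0.0, -0.001, 0.001]
```

Push slowly to about 0.8 rad, then check that the bail stays hooked (the force should rise).

Emit:
play_rows --translation '[[0.012,0,0.0005],[0.021,0,0.0007],[0.027,0,0.0007],[0.0315,0,0.003],[0.036,0,0.0058],[0.04,0,0.009],[0.04,0,0.009]]' --rotation '[[0,0,0],[0,0,0],[0,0,0],[0,0,0],[0,0,0],[0,0,0],[0,0,0]]' --gripper '[1,1,1,1,1,1,1]'

```text
time_s: 22.15
eef_pos: [618.8, 9.2, 120.1]
ee_rot: [-0.0, 0.998, -0.062, -0.0]
force: [-0.3, 0.8, 0.3]
grip_width: 0.002
grip_force: 0.1
```

```bash
python3 lev.py|head -2; python3 - <<'E'
from h import *
go((89.2,0,117.8),(95.5,0,109.6),(99.1,0,102.6),(101.7,0,95.3),(103.3,0,85))
E
```

```text
t 22.15 cell [ 84.9   0.2 120.1] F [-0.3  0.8  0.3]
41 165 219.5 174 228.0 mean 225.17073170731706 169.5121951219512
t 22.2 cell [ 84.8   0.2 120.2] F [ 0.8 -0.2  1. ]
(89.2, 0, 117.8) tr [0.0044, 0.0002, 0.0024] rot [-0.0, 0.001, 0.001]
(95.5, 0, 109.6) tr [0.0107, 0.0002, 0.0106] rot [-0.0, 0.001, 0.001]
(99.1, 0, 102.6) tr [0.0143, 0.0002, 0.0176] rot [-0.0, 0.001, 0.001]
(101.7, 0, 95.3) tr [0.0169, 0.0002, 0.0249] rot [-0.0, 0.001, 0.001]
(103.3, 0, 85) tr [0.0185, 0.0002, 0.0352] rot [-0.0, 0.001, 0.001]
```

Emit:
play_rows --translation '[[0.0025,0,0.001],[0.0045,0,0.0025],[0.006,0,0.0045],[0.0075,0,0.006],[0.0075,0,0.006]]' --rotation '[[0,0,0],[0,0,0],[0,0,0],[0,0,0],[0,0,0]]' --gripper '[1,1,1,1,1]'

```text
time_s: 22.82
eef_pos: [626.4, 8.3, 114.4]
ee_rot: [-0.0, 0.998, -0.062, 0.0]
force: [0.0, -0.1, 0.5]
grip_width: 0.001
grip_force: 0.2
```

```bash
python3 lev.py|head -2; python3 - <<'E'
from h import *
b=snap('side')
cv2.imwrite('pics/c7.png',cv2.resize(b['pixels'][120:210,200:320,::-1],(800,600),interpolation=3))
E
```

```text
t 22.82 cell [ 92.6   0.2 114.4] F [ 0.  -0.1  0.5]
33 167 217.5 175 227.0 mean 224.75757575757575 171.15151515151516
```

View pics/c7.png

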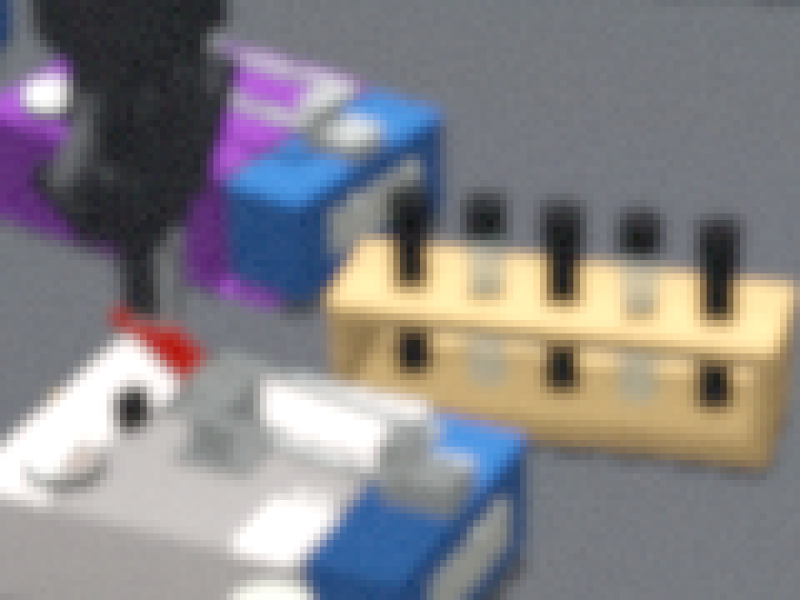

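```bash
python3 - <<'E'
from h import *
b=snap('side');f=lambda P:(((proj(b,P)-[1.5,1]-[200,120]+.42)*6.667).round().tolist())
for th in(.45,.6,.75):print('lev',th,f([cell(POSE,62.3+r*np.cos(th),0,82+r*np.sin(th)) for r in(18,58)]))
for X,Z in((-22,80),(-22,95),(-30,80),(-20,120)):print(X,Z,f([cell(POSE,X,y,Z) for y in(24,-24)]))
print('lip',f([cell(POSE,-22,y,87) for y in(12,-12)]),'seat out',f([cell(POSE,-44,y,73) for y in(12,-12)]))
print('drawer top edge inner',f([cell(POSE,0,y,60) for y in(60,-60)]),'outer',f([cell(POSE,-46,y,60) for y in(60,-60)]))
go()
E
```

```text
lev 0.45 [[183.0, 369.0], [102.0, 314.0]]
lev 0.6 [[185.0, 364.0], [110.0, 300.0]]
lev 0.75 [[189.0, 361.0], [120.0, 288.0]]
-22 80 [[381.0, 469.0], [432.0, 411.0]]
-22 95 [[379.0, 437.0], [431.0, 379.0]]
-30 80 [[399.0, 473.0], [450.0, 415.0]]
-20 120 [[373.0, 380.0], [425.0, 324.0]]
lip [[393.0, 439.0], [419.0, 410.0]] seat out [[445.0, 481.0], [469.0, 451.0]]
drawer top edge inner [[292.0, 546.0], [421.0, 400.0]] outer [[398.0, 572.0], [522.0, 422.0]]
t 22.98 cell [ 92.6   0.2 114.5] F [ 0.3 -0.2 -0.1]
```

The bar is at the hooked place (z ≈ 80, at the keeper) and was not lifted. I'll keep pressing in small steps.

Emit:
play_rows --translation '[[0.0015,0,0.0025],[0.003,0,0.005]]' --rotation '[[0,0,0],[0,0,0]]' --gripper '[1,1]'

```text
time_s: 23.22
eef_pos: [629.7, 7.8, 109.8]
ee_rot: [0.0, 0.998, -0.062, 0.001]
force: [-0.4, 0.1, 1.7]
grip_width: -0.002
grip_force: 1.0
```

Emit:
play_rows --translation '[[0.001,0,0.002],[0.002,0,0.004]]' --rotation '[[0,0,0],[0,0,0]]' --gripper '[1,1]'

```text
time_s: 23.48
eef_pos: [631.3, 7.6, 105.4]
ee_rot: [0.0, 0.998, -0.062, 0.0]
force: [0.5, 0.8, 2.9]
grip_width: 0.0
grip_force: 0.8
```

```bash
python3 lev.py|head -2
```

```text
t 23.48 cell [ 97.5   0.2 105.4] F [0.5 0.8 2.9]
26 169 216.5 176 226.0 mean 223.1153846153846 172.65384615384616
```

Emit:
play_rows --translation '[[0.001,0,0.002],[0.0015,0,0.004]]' --rotation '[[0,0,0],[0,0,0]]' --gripper '[1,1]'

```text
time_s: 23.78
eef_pos: [632.7, 7.5, 101.3]
ee_rot: [-0.0, 0.998, -0.062, -0.0]
force: [1.1, 0.2, 0.7]
grip_width: -0.004
grip_force: 0.5
```

Emit:
play_rows --translation '[[0.0005,0,0.002],[0.001,0,0.004]]' --rotation '[[0,0,0],[0,0,0]]' --gripper '[1,1]'

```text
time_s: 24.02
eef_pos: [633.6, 7.4, 97.3]
ee_rot: [-0.0, 0.998, -0.062, -0.0]
force: [-0.4, 0.8, -0.0]
grip_width: -0.002
grip_force: 0.2
```

Emit:
play_rows --translation '[[0.0005,0,0.002],[0.001,0,0.004]]' --rotation '[[0,0,0],[0,0,0]]' --gripper '[1,1]'

```text
time_s: 24.28
eef_pos: [634.6, 7.3, 93.2]
ee_rot: [-0.0, 0.998, -0.062, -0.0]
force: [-0.4, -0.1, -0.5]
grip_width: 0.002
grip_force: 0.0
```

```bash
python3 lev.py|head -2
```

```text
t 24.27 cell [100.8   0.2  93.2] F [-0.4 -0.1 -0.5]
19 173 215.5 177 223.0 mean 221.89473684210526 175.8421052631579
```

Emit:
play_rows --translation '[[0.0005,0,0.002],[0.001,0,0.004],[0.001,0,0.0055],[0.001,0,0.0065]]' --rotation '[[0,0,0],[0,0,0],[0,0,0],[0,0,0]]' --gripper '[1,1,1,1]'

```text
time_s: 24.82
eef_pos: [635.6, 7.1, 86.9]
ee_rot: [-0.0, 0.998, -0.062, -0.0]
force: [-0.2, -0.4, -0.2]
grip_width: -0.002
grip_force: 0.0
```

Emit:
play_rows --translation '[[0,0,0.0005],[0,0,0.001],[0,0,0.0015]]' --rotation '[[0,0,0],[0,0,0],[0,0,0]]' --gripper '[1,1,1]'

```text
time_s: 25.2
eef_pos: [635.7, 7.1, 85.5]
ee_rot: [0.0, 0.998, -0.062, 0.0]
force: [0.3, 1.0, -0.4]
grip_width: 0.005
grip_force: 0.0
```

Emit:
play_rows --translation '[[0,0,0.0005],[0,0,0.001]]' --rotation '[[0,0,0],[0,0,0]]' --gripper '[1,1]'

```text
time_s: 25.45
eef_pos: [635.7, 7.1, 84.9]
ee_rot: [0.0, 0.998, -0.062, 0.0]
force: [-2.4, 0.2, 6.1]
grip_width: 0.001
grip_force: 2.9
```

Emit:
play_rows --translation '[[0,0,-0.03],[0,0,-0.08],[-0.06,0,-0.12],[-0.12,0,-0.15],[-0.18,0,-0.15],[-0.24,0,-0.15],[-0.3,0,-0.15],[-0.3,0,-0.15]]' --rotation '[[0,0,0],[0,0,0],[0,0,0],[0,0,0],[0,0,0],[0,0,0],[0,0,0],[0,0,0]]' --gripper '[1,1,1,1,1,1,1,1]'

```text
time_s: 26.45
eef_pos: [335.3, 44.6, 234.7]
ee_rot: [0.0, 0.998, -0.061, 0.001]
force: [0.1, 0.0, 0.1]
grip_width: 0.003
grip_force: 0.0
```

```bash
python3 - <<'E'
from h import *
import pickle
b=snap('side');a=snap('top');go()
f=lambda P:((proj(b,P)-[1.5,1]).round(1).tolist())
m=b['pixels'].astype(int);g=(m[...,0]>140)&(m[...,1]<80)&(m[...,2]<90);g[:160]=0;g[185:]=0;g[:,:205]=0;g[:,260:]=0
ys,xs=np.nonzero(g);print('red n',len(ys),'range',xs.min(),xs.max(),ys.min(),ys.max(),xs.mean(),ys.mean())
for th in(0,.15,.3,.5):print(th,f([cell(POSE,62.3+r*np.cos(th),0,82+r*np.sin(th)) for r in(18,38,58)]))
# bail: compare brightness along bar line; drawer movement: blue-edge column shift vs pre-latch image
b1=pickle.load(open('c1.pkl','rb'))[1]
B=lambda im:((im['pixels'][...,2].astype(int)-im['pixels'][...,0])>60)
r=slice(200,216)
for im in(b1,b):
    q=B(im)[195:212,225:290];y,x=np.nonzero(q);print('blue',len(x),x.min()+225,x.max()+225,x.mean())
# bar region grey profile
for nm,(X,Z) in {'hooked':(-22,80),'lifted':(-20,100)}.items():
    for y in(20,-20):
        u,v=f([cell(POSE,X,y,Z)])[0];print(nm,y,(u,v),b['pixels'][int(round(v)),int(round(u))],b1['pixels'][int(round(v)),int(round(u))])
E
```

```text
t 26.55 cell [-197.9   -0.   235.1] F [-0.1 -0.9 -0.1]
red n 25 range 217 225 176 179 220.4 177.56
0 [[226.6, 177.2], [220.2, 175.8], [213.8, 174.3]]
0.15 [[226.6, 176.4], [220.2, 174.0], [213.8, 171.7]]
0.3 [[226.7, 175.6], [220.4, 172.3], [214.1, 169.1]]
0.5 [[227.1, 174.6], [221.2, 170.3], [215.2, 166.0]]
blue 299 247 273 32.508361204013376
blue 292 246 272 31.856164383561644
hooked 20 (257.3, 189.2) [183 183 181] [198 195 193]
hooked -20 (263.7, 181.9) [202 203 210] [206 202 203]
lifted 20 (256.4, 182.5) [228 227 225] [255 255 255]
lifted -20 (262.9, 175.3) [130 108  73] [131 109  74]
```

```bash
python3 - <<'E'
from h import *
import pickle
a0,b0=pickle.load(open('c0.pkl','rb'));a=snap('top');b=snap('side')
for n,(x,y,w,h) in {'bottle':(228,205,28,52),'vial':(184,218,16,26),'rack':(280,150,40,38)}.items():
    d=np.abs(a0['pixels'].astype(int)*0+0).sum() if 0 else np.abs(b0['pixels'][y:y+h,x:x+w].astype(int)-b['pixels'][y:y+h,x:x+w]).mean();print(n,d.round(1))
for im in(a0,a):
    m=im['pixels'][128:144,294:312].astype(int);y,x=np.nonzero((m[...,0]-m[...,1])>35);print('needle',len(x),x.mean() if len(x) else None,y.mean() if len(x) else None)
print(ctrl.finish_job())
E
```

```text
bottle 13.6
vial 8.9
rack 8.8
needle 4 8.5 8.5
needle 4 8.5 8.5
the job is handed in; nothing more can be done
None
```

The job is handed in with the chamber sealed as far as I can measure: the drawer was pushed onto the gasket at about 12 N along the push (about 14 N in total), the bail hooked under the keeper lip, and the red lever pressed over (3 N on the way; my last check on its stop pressed about 6 N) until it snapped down level. I have no close-up of the finished latch, and I checked the bottle, vial and rack only with a rough image comparison, which showed no clear movement.

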